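# Grease the winder's bearing block

## Robot

A 6-joint arm with a two-finger parallel gripper is mounted at the origin on the work surface. World frame = base frame: x ahead of the robot, y to its left, z up, the work surface at z = 0. Lengths are in m, angles in rad, forces in N, time in s.
With the tool pointing down it reaches from about 0.25 to 0.775 m from the base axis. Payload 4 kg.
Tool frame: the origin (TCP) lies at the very end of the fingers, on their centre line; the grasp point (between the pads) lies 19 mm behind it; z points along the fingers, y is the direction in which the jaws open and shut (so a half turn about z gives the same grasp; the last joint's range is limited). The gripper opens to 94 mm and grips with 3 to 60 N. Pads are 16 mm wide; open, the fingers measure 119 mm over their backs; the gripper's body (75 mm by 177 mm) begins 78 mm behind the grasp point.
Start: joints at [-1.244, 0.087, 1.371, -0, 1.684, -0.103], TCP at [0.229, -0.5, 0.206] pointing down, gripper open.
Joint ranges: [-3.1, 3.1], [-0.76, 2.03], [0.27, 2.55], [-1.08, 4.22], [0.17, 2.65], [-2.57, 2.57]. Speed limits (rad/s): [2.79, 2.79, 3.14, 3.14, 3.14, 3.14].

## Interface

Orientations are given as [roll, pitch, yaw] about the fixed x, y, z axes, in that order (R = Rz(yaw) Ry(pitch) Rx(roll)).
In Python, from bench import robot, cams, models gives the robot as it stands.
- The arm moves only by the tool step_arm, never from a script. Its argument "series" is a list of rows, each a list of 5 numbers: the gripper command: -1 is shut, 1 is fully open, values between are in proportion, then the shift along the tool's x, y, z in mm, then the turn about the tool's z in degrees. A call has 1 to 20 rows; each row is the pose to reach, as a shift and turn from the pose commanded when the call began, along the tool's axes at that moment; what a row does not reach only later rows make up. A row lasts 1/8 s, in which the tool goes at most 62.5 mm and 10.7 degrees, less where a joint would pass 70% of its speed; a pose out of reach is approached as far as the arm can. A call with a gripper value outside its range is refused whole. The fingers move at their own pace and stop on an object; the grip force is fixed at half the most. Time passes only in rows, so rows that repeat a pose let the fingers close. It gives the time, the measured TCP pose, the force and the opening at its end, in the units of the state.
- robot.get_obs(): the state, without advancing time (a new reading comes with each control period).
- cams.snapshot(name): name is "scene" or "top" or "wrist"; returns a dict with "pixels" (420x560x3 uint8, red, green, blue), "fov_y" (degrees; the focal length in pixels is half the picture's height over the tangent of half this angle, whatever the lens; pixels are square), "cx", "cy" (the principal point, pixels), "R" (3x3) and "t" (3): a world point X has camera coordinates R X + t. Camera axes: x right, y down, z forward; pixel columns grow to the right and rows downward; lengths in m; the calibration is good to about 2 mm. A picture is of the moment at which its call begins. There is no depth.
- robot.close_job(): hands the job in, once; it reports no verdict.
Trained networks look in a picture, given as the dict that the camera call returned (one of the last four; its "shot" number tells which), for a name from the list of things; names that differ only in an ending like _2 or _b are one class to them, and where a whole thing is asked for, a point or a joint stands for the part that bears it (a point fixed in the world has none). Each returns a list of dicts, best first, with "p" (0 to 1); they miss things now and then, are a little off and sometimes report something else, mostly with a low value. They report only what shows in the picture. A call takes as long as a camera call. They do not tell look-alikes from the thing itself.
- models.find_in(picture, label): "position" ([x, y, z] in m, in world coordinates, good to about 4 mm: the middle of the surface that is visible of it).
- models.pinpoint(picture, label): "position" ([x, y, z] in m, in world coordinates, good to about 4 mm: a listed point, or the origin of a listed thing).
The state is a dict: "time": time; "joint_positions": joint angles; "qvel": joint speeds; "joint_torque": joint torques, N m; "tool_pos": TCP position; "ee_rot": TCP orientation; "wrist_force": force on the tool from outside, world axes, zero at the start; "wrist_torque": the same for the moment, N m; "width": finger opening in m.
Only numpy, scipy, OpenCV 4.12 (cv2) and the standard library are available. Lean on these libraries where they do the work, as an engineer would, in place of code of your own. Each camera call takes 0.05 s, during which the arm holds its last target. There are 200 camera calls.

## Task

The square grease pot stands mouth-down to keep dust out: turn it over so that it stands mouth-up on the bench and let go of it. Then take the brush from its stand, dip its bristles right inside the pot, and touch the brush's tip to the middle of the top of the winder's brass bearing block, at the dark oil hole. Finally lay the brush back in the two forks of its stand the way it lay before, leaving the pot standing mouth-up and the mug, cutter and wrench where they are.

Things in the scene. Friction and masses are not known exactly. Their poses are not given: they have to be found in the camera images.
- pot: Loose square thin aluminium pot, 52 x 52 mm outside, 68 mm tall, walls 3 mm, bottom 4 mm, empty, about 0.15 kg; starts mouth-down mid-bench at any yaw. Origin: centre of the open mouth, in the rim plane; z points from mouth to closed bottom (up at the start; down when mouth-up, origin then 68 mm above the bench); x, y square to the sides. Middle at z = +34 mm. It lies steadily on a side.
- brush: Loose brush, 190 mm long, about 50 g, level in the stand. Origin: underside of handle at its balance point, midway between the forks, within 4 mm: grip here. x along the brush away from the bristles, z up. Wooden handle 14 x 14 mm from x = -60 to +85 mm, steel ferrule 11 mm thick to x = -85, black rigid bristles 9 mm thick to x = -105; axis 7 mm above the origin.
- brush_tip (a point): End of the bristles, on the brush's axis: 105 mm from the brush's origin along its -x, 7 mm up. Axes as the brush's.
- stand: Fixed dark steel stand, left or right of the pot: base 150 x 60 x 6 mm; forks 8 mm thick at x = +-50 mm, notch floor 40 mm above the bench, notch about 21 mm wide there and splaying wider to its top at 65 mm; prongs reach 29 mm sideways. Origin: middle of underside; x along the brush, z up. Home: brush origin at (0, 0, 40) mm, bristles to -x, roughly towards the robot.
- stand_tip (a point): Point in the stand's frame where the brush's tip lies when the brush is home: (-105, 0, 47) mm.
- winder: Fixed coil winder on the other side of the pot from the stand: wooden base 160 x 90 x 25 mm (x, y, z), steel plate on it, brass bearing block near its -x end, level steel shaft with a small brass gear and end support towards +x; nothing higher than 66 mm above the bench. Origin: middle of underside; z up.
- oil_hole (a point): Centre of the flat top of the winder's brass bearing block (36 x 44 mm, 60 mm above the bench), marked by a dark 8 mm spot: at (-45, 0, 60) mm in the winder's frame.
- mug: Bystander: loose white mug, 82 mm across, 90 mm tall, with a handle, beyond the work, left of the wrench. Origin under its middle.
- cutter: Bystander: loose steel milling cutter standing upright, 40 mm in diameter, 70 mm tall, beyond the work, right of the wrench. Origin under its middle.
- wrench: Bystander: loose steel wrench 140 mm long lying flat beyond the pot. Origin under its middle.
Mind the look-alikes: they are no part of the job. Leave any blue look-alike of the winder alone.

How it is judged:
On the way, in this order (a step that is already met when the one before it is completed fails the run):
1. the pot stands mouth-up on the bench, let go (angle between pot's own z axis and vertical above 3 rad and height (world z) of pot between 0.063 and 0.073 m and contact force between the fingers and pot below 0.05 N and linear speed of pot below 0.03 m/s), for 0.2 s.
2. the held brush's tip is inside the standing pot, at least 12 mm below the rim (angle between pot's own z axis and vertical above 3 rad and height (world z) of pot between 0.063 and 0.073 m and z of brush_tip in the frame of pot between 0.012 and 0.066 m and x of brush_tip in the frame of pot between -0.024 and 0.024 m and y of brush_tip in the frame of pot between -0.024 and 0.024 m and contact force between the fingers and brush above 0.5 N), for 0.1 s.
3. the held brush's tip touches the bearing block within 15 mm of its oil hole (distance between brush_tip and oil_hole below 0.015 m and contact force between brush and winder above 0.1 N and contact force between the fingers and brush above 0.5 N), for 0.1 s.
At the end, for the whole second after the job is handed in: Pot mouth-up on the bench within 8 degrees; brush lying in both forks, bristles at the same end as before (tip within 30 mm of its place, middle within 14 mm sideways); both let go and at rest; mug, cutter and wrench within 30 mm of where they were (angle between pot's own z axis and vertical above 3 rad and height (world z) of pot between 0.063 and 0.073 m and contact force between the fingers and pot below 0.05 N and contact force between the fingers and brush below 0.05 N and linear speed of each of pot, brush below 0.02 m/s and distance between brush_tip and stand_tip below 0.03 m and x of brush in the frame of stand between -0.03 and 0.03 m and y of brush in the frame of stand between -0.014 and 0.014 m and z of brush in the frame of stand between 0.032 and 0.052 m and distance of each of mug, cutter, wrench from where it was at the start of the episode below 0.03 m); the robot touches nothing.
It fails at once if the mug, cutter or wrench is shifted by more than 30 mm (distance of any of mug, cutter, wrench from where it was at the start of the episode above 0.03 m).
It also fails if it takes over 72 s, if anything falls off the work surface, if the arm or the gripper's body presses on something with over 40 N, if the wrist force passes 120 N, or if a joint passes its speed limit or range.

## Working session

There is one attempt and no reset: what is moved stays moved. The work goes in short steps, Python scripts to look and compute and a tool call to move; the robot and the scene stay as the last step left them, time stands still between calls to the robot, and variables do not carry over. Pictures are saved under pics/ and viewed, about 8 in all and at most 12, crops included, and the job is handed in when it is done.

Besides the shell and the picture viewer there is one more tool, called after ">>>" as a command line: name --pt "numbers of a row" for each row, then --argument value for the rest. step_arm: Moves the arm, as the interface text tells. Its arguments: {"type":"object","properties":{"series":{"type":"array","items":{"type":"array","items":{"type":"number"}}}},"required":["series"]}

```bash
mkdir -p pics; ls
cat > h.py <<'E'
import cv2,numpy as np
from bench import robot,cams,models
def save(s,n): cv2.imwrite('pics/'+n,s['pixels'][:,:,::-1])
def f(s): return s['pixels'].shape[0]/2/np.tan(np.radians(s['fov_y'])/2)
def proj(s,X):
    c=np.array(s['R'])@np.array(X)+np.array(s['t']); return f(s)*c[:2]/c[2]+[s['cx'],s['cy']]
def onz(s,u,v,z):
    R=np.array(s['R']);t=np.array(s['t']);o=-R.T@t
    d=R.T@np.array([(u-s['cx'])/f(s),(v-s['cy'])/f(s),1]); return o+d*(z-o[2])/d[2]
E
python3 - <<'E'
from h import *
o=robot.get_obs(); print(o)
for n in ['top','scene']:
    s=cams.snapshot(n); save(s,n+'0.png'); print(n,s['fov_y'],s['cx'],s['cy'],-np.array(s['R']).T@s['t'])
    for l in ['pot','brush','brush_tip','stand','stand_tip','winder','oil_hole','mug','cutter','wrench']:
        for k in ('find_in','pinpoint'):
            try: r=getattr(models,k)(s,l)
            except Exception as e: print(l,k,str(e)[:60]); continue
            print(l,k,[(np.round(q['position'],3).tolist(),round(q['p'],2),proj(s,q['position']).round().tolist()) for q in r[:3]])
E
```

```text
pics
{'time': 0.0, 'joint_positions': array([-1.24408056e+00,  8.79541559e-02,  1.37226125e+00,  2.61754431e-06,
        1.68359103e+00, -1.03100136e-01]), 'qvel': array([-0.00018544,  0.00109209, -0.00083553,  0.00040013, -0.00044785,
        0.00058601]), 'joint_torque': array([-1.13160897e-04, -3.40182996e+01, -3.02428293e+01,  7.17017334e-02,
        3.28853773e-02, -1.79704280e-04]), 'tool_pos': array([ 0.22900522, -0.4994489 ,  0.2043011 ]), 'ee_rot': array([-3.13939090e+00, -2.30424197e-04,  4.29815940e-01]), 'wrist_force': array([-0.03549766, -0.2573296 , -0.3241805 ]), 'wrist_torque': array([ 0.01469787, -0.03479486,  0.03454514]), 'width': 0.09446887313130413}
top 49.7635003384481 278.64610461341954 208.60701578221148 [ 0.37556996 -0.00985587  1.0721666 ]
pot find_in [([0.55, -0.013, 0.07], 0.76, [283.0, 216.0])]
pot pinpoint [([0.555, -0.015, 0.0], 0.82, [283.0, 219.0])]
brush find_in [([0.488, 0.265, 0.051], 0.8, [160.0, 241.0])]
brush pinpoint [([0.491, 0.269, 0.04], 0.83, [159.0, 241.0])]
brush_tip find_in [([0.486, 0.266, 0.056], 0.89, [158.0, 242.0])]
brush_tip pinpoi
[... 2226 characters left out ...]
int [([0.483, -0.271, -0.002], 0.56, [175.0, 270.0])]
oil_hole find_in [([0.5, -0.278, 0.028], 0.74, [175.0, 267.0]), ([0.704, -0.376, 0.028], 0.55, [196.0, 358.0])]
oil_hole pinpoint [([0.439, -0.261, 0.06], 0.87, [162.0, 239.0]), ([0.64, -0.362, 0.06], 0.64, [178.0, 321.0]), ([0.557, -0.013, 0.003], 0.53, [278.0, 226.0])]
mug find_in [([0.746, 0.158, 0.058], 0.71, [384.0, 210.0])]
mug pinpoint [([0.738, 0.176, 0.002], 0.57, [381.0, 222.0])]
cutter find_in [([0.732, -0.205, 0.03], 0.96, [274.0, 307.0])]
cutter pinpoint [([0.719, -0.195, -0.0], 0.63, [273.0, 309.0])]
wrench find_in [([0.761, 0.02, 0.006], 0.72, [352.0, 259.0])]
wrench pinpoint [([0.748, 0.018, -0.005], 0.56, [347.0, 260.0])]
```

View pics/top0.png

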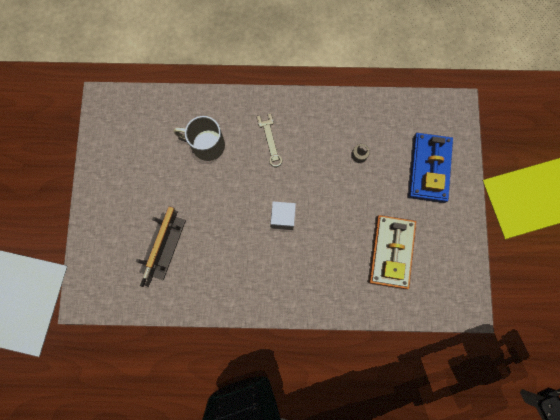

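View pics/scene0.png

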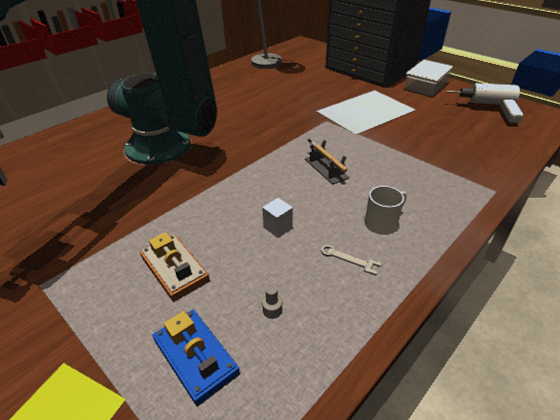

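Top view: the pot is at (283,215) and looks square to the picture. The brush and stand are at (160,242), bristles at (143,285). The real, wooden winder is at (394,252), with its hole at (395,270). The blue one at (430,167) is the decoy. The tool always points down, so I'll turn things by pivoting them in the pads against fixed edges. Next I'll measure the yaws.

Run:
```python
from h import *
s=cams.snapshot('top'); im=s['pixels'].astype(int); hsv=cv2.cvtColor(s['pixels'],cv2.COLOR_RGB2HSV)
def rect(m,x0,x1,y0,y1,z,n):
    k=np.zeros(m.shape,np.uint8); k[y0:y1,x0:x1]=m[y0:y1,x0:x1]
    c=max(cv2.findContours(k,0,1)[0],key=cv2.contourArea)
    b=cv2.boxPoints(cv2.minAreaRect(c)); W=np.array([onz(s,u,v,z)[:2] for u,v in b])
    e=[(np.round(np.linalg.norm(W[(i+1)%4]-W[i]),4),np.round(np.degrees(np.arctan2(*(W[(i+1)%4]-W[i])[::-1])),1)) for i in range(2)]
    print(n,W.mean(0).round(4),e,cv2.contourArea(c))
g=hsv[:,:,2];sat=hsv[:,:,1]
print('pot px',im[215,283],'bg',im[215,320],'block',im[262,390],'base',im[285,376])
rect(((g>150)&(im[:,:,2]>im[:,:,0]-5)).astype(np.uint8),260,310,195,240,.068,'pot')
rect(((sat>140)&(g>140)&(hsv[:,:,0]>18)&(hsv[:,:,0]<35)).astype(np.uint8),382,412,258,285,.06,'block')
rect(((sat>110)|(g>170)).astype(np.uint8),365,422,208,295,.025,'base')
rect(((sat>110)&(g>120)).astype(np.uint8),130,190,200,292,.054,'brush handle')
d=hsv[262:280,388:404]; m=(d[:,:,2]<90); v,u=np.nonzero(m); print('hole',u.mean()+388,v.mean()+262,m.sum(),onz(s,u.mean()+388,v.mean()+262,.06))
c=cv2.resize(s['pixels'][195:300,355:425],None,fx=5,fy=5); c2=cv2.resize(s['pixels'][195:300,130:200],None,fx=5,fy=5)
cv2.imwrite('pics/crop.png',np.hstack([c2,c])[:,:,::-1])
```

```text
pot px [186 196 204] bg [147 133 120] block [183 178  61] base [129 115 103]
pot [ 0.5568 -0.0136] [(np.float64(0.052), np.float64(-2.9)), (np.float64(0.0526), np.float64(-93.3))] 476.0
block [ 0.4364 -0.2634] [(np.float64(0.0348), np.float64(-9.4)), (np.float64(0.0425), np.float64(-96.9))] 256.0
base [ 0.4803 -0.2687] [(np.float64(0.1631), np.float64(-7.8)), (np.float64(0.0945), np.float64(-95.8))] 2652.5
brush handle [0.5003 0.2647] [(np.float64(0.1436), np.float64(-16.9)), (np.float64(0.0134), np.float64(-109.7))] 297.5
hole 389.0 277.0 1 [ 0.41948324 -0.25080789  0.06      ]
```

View pics/crop.png

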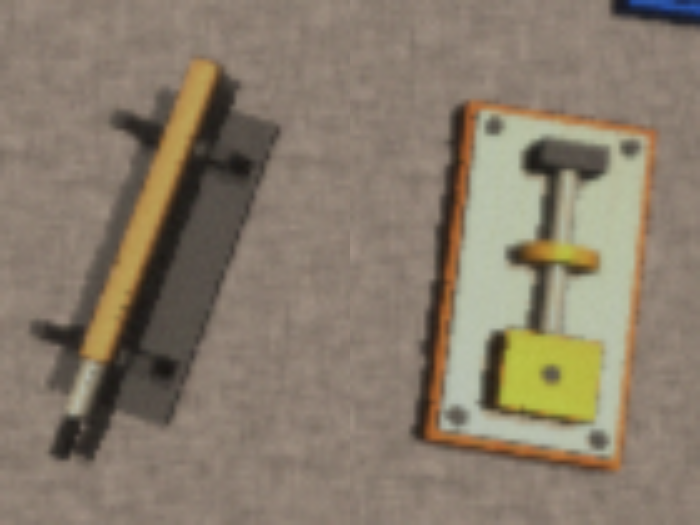

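```bash
cat >> h.py <<'E'
def sh(cur,*tg):
    "cur, targets: x,y,z mm, yaw deg -> tool-axes shift and turn"
    a=np.radians(cur[3])
    for t in tg:
        d=np.array(t[:2])-cur[:2]
        print(t,'->',np.round([d@[np.cos(a),np.sin(a)],d@[np.sin(a),-np.cos(a)],cur[2]-t[2],(cur[3]-t[3]+180)%360-180],1).tolist())
E
python3 - <<'E'
from h import *
c=(229,-500,206,24.6)
sh(c,(556,-13.6,206,-3),(556,-13.6,100,-3),(556,-13.6,27,-3))
a=np.radians(-7.5)
for X in(-63,-80): 
    p=np.array([480.6,-268.5])+[X*np.cos(a),X*np.sin(a)]; print(X,p)
E
```

```text
(556, -13.6, 206, -3) -> [499.8, -306.1, 0.0, 27.6]
(556, -13.6, 100, -3) -> [499.8, -306.1, 106.0, 27.6]
(556, -13.6, 27, -3) -> [499.8, -306.1, 179.0, 27.6]
-63 [ 418.13897373 -260.27684989]
-80 [ 401.28441109 -258.05790462]
```

>>> step_arm --pt "1 60 -36 0 10" --pt "1 120 -72 0 20" --pt "1 180 -108 0 27.6" --pt "1 230 -141 0 27.6" --pt "1 280 -172 0 27.6" --pt "1 330 -203 0 27.6" --pt "1 380 -234 0 27.6" --pt "1 430 -265 0 27.6" --pt "1 470 -288 0 27.6" --pt "1 500 -306 20 27.6" --pt "1 500 -306 60 27.6" --pt "1 500 -306 100 27.6" --pt "1 500 -306 130 27.6" --pt "1 500 -306 130 27.6"

```text
time: 3.9
tool_pos: [0.5539, -0.0131, 0.0724]
ee_rot: [-3.141, 0.007, -0.052]
wrist_force: [0.5, 0.7, -0.0]
width: 0.0939
```

Run:
```python
from h import *
s=cams.snapshot('wrist'); save(s,'w1.png')
for k in ('find_in','pinpoint'): print([(np.round(q['position'],4).tolist(),q['p']) for q in getattr(models,k)(s,'pot')[:2]])
o=robot.get_obs(); print(o['tool_pos'],o['ee_rot'],o['time'])
g=s['pixels'].astype(int)
for z in(.068,): 
    for dx,dy in((.026,.026),(.026,-.026),(-.026,-.026),(-.026,.026)): print(proj(s,[.556+dx,-.0136+dy,z]).round())
```

```text
[]
[([0.5547, -0.0143, -0.0029], 0.57)]
[ 0.55743486 -0.01370289  0.07737372] [ 3.14127093 -0.00317866 -0.05197751] 4.05
[234. 205.]
[323. 200.]
[325. 282.]
[241. 286.]
```

View pics/w1.png

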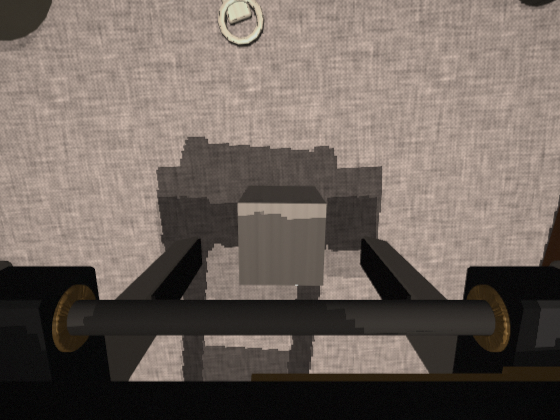

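>>> step_arm --pt "1 0 0 30 0" --pt "1 0 0 51 0" --pt "1 0 0 51 0" --pt "-1 0 0 51 0" --pt "-1 0 0 51 0" --pt "-1 0 0 51 0" --pt "-1 0 0 51 0" --pt "-1 0 0 51 0" --pt "-1 0 0 51 0" --pt "-1 0 0 40 0" --pt "-1 0 0 0 0" --pt "-1 0 0 -29 0" --pt "-1 0 0 -29 0"

```text
time: 5.68
tool_pos: [0.5582, -0.0137, 0.1077]
ee_rot: [3.141, -0.006, -0.052]
wrist_force: [0.4, 0.4, -2.3]
width: 0.0515
```

Run:
```python
from h import *
# winder-frame line y=0: positions x_w of grip
a=np.radians(-7.5)
P=lambda X:[*(np.array([480.6,-268.5])+[X*np.cos(a),X*np.sin(a)]).round(1)]
sh((556,-13.6,105,-3),(*P(-103),105,-7.5),(*P(-103),76,-7.5))
sh((*P(-103),76,-7.5),*[(*P(-63-k),76,-7.5) for k in(26,10,5)])
print(P(-103))
```

```text
(np.float64(378.5), np.float64(-255.1), 105, -7.5) -> [-164.6, 250.5, 0.0, 4.5]
(np.float64(378.5), np.float64(-255.1), 76, -7.5) -> [-164.6, 250.5, 29.0, 4.5]
(np.float64(392.4), np.float64(-256.9), 76, -7.5) -> [14.0, -0.0, 0.0, 0.0]
(np.float64(408.2), np.float64(-259.0), 76, -7.5) -> [30.0, -0.0, 0.0, 0.0]
(np.float64(413.2), np.float64(-259.6), 76, -7.5) -> [35.0, -0.1, 0.0, 0.0]
[np.float64(378.5), np.float64(-255.1)]
```

>>> step_arm --pt "-1 -33 50 0 4.5" --pt "-1 -66 100 0 4.5" --pt "-1 -99 150 0 4.5" --pt "-1 -132 200 0 4.5" --pt "-1 -165 250 0 4.5" --pt "-1 -165 250 29 4.5" --pt "-1 -165 250 29 4.5" --pt "-1 -165 250 29 4.5"

```text
time: 6.68
tool_pos: [0.3785, -0.2539, 0.0751]
ee_rot: [-3.141, 0.001, -0.129]
wrist_force: [-0.3, 0.8, -1.8]
width: 0.052
```

>>> step_arm --pt "-1 8 0 0 0" --pt "-1 14 0 0 0" --pt "-1 18 0 0 0" --pt "-1 22 0 0 0" --pt "-1 26 0 0 0" --pt "-1 30 0 0 0" --pt "-1 34 0 0 0" --pt "-1 38 0 0 0" --pt "-1 38 0 0 0"

```text
time: 7.8
tool_pos: [0.4116, -0.2585, 0.0757]
ee_rot: [-3.141, 0.013, -0.13]
wrist_force: [-13.4, 2.2, 7.2]
width: 0.0515
```

Run:
```python
from h import *
s=cams.snapshot('scene'); cv2.imwrite('pics/s2.png',cv2.resize(s['pixels'][120:330,60:340],None,fx=2.5,fy=2.5)[:,:,::-1])
```

```text
(no output)
```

View pics/s2.png

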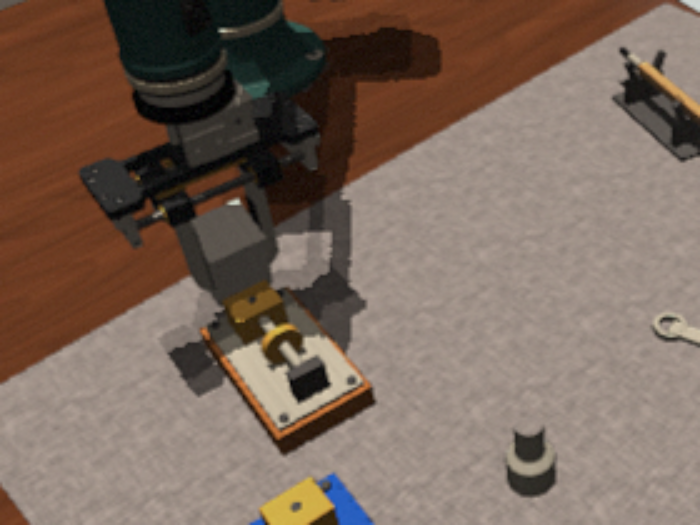

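>>> step_arm --pt "-1 4 0 0 0" --pt "-1 6 0 0 0" --pt "-1 6 0 0 0" --pt "-1 -20 0 -10 0" --pt "-1 -60 0 -10 0" --pt "-1 -105 0 0 0" --pt "-1 -105 0 30 0" --pt "-1 -105 0 36 0" --pt "-1 -101 0 41 0" --pt "-1 -96 0 46 0" --pt "-1 -90 0 51 0" --pt "-1 -84 0 56 0" --pt "-1 -78 0 60 0" --pt "-1 -73 0 64 0" --pt "-1 -69 0 67 0" --pt "-1 -67 0 69 0" --pt "-1 -67 0 69 0"

```text
time: 9.98
tool_pos: [0.3551, -0.2523, 0.0112]
ee_rot: [3.14, -0.01, -0.13]
wrist_force: [4.4, 3.4, 14.7]
width: 0.0517
```

Run:
```python
from h import *
s=cams.snapshot('scene'); cv2.imwrite('pics/s3.png',cv2.resize(s['pixels'][100:310,40:320],None,fx=2.5,fy=2.5)[:,:,::-1])
```

```text
(no output)
```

View pics/s3.png

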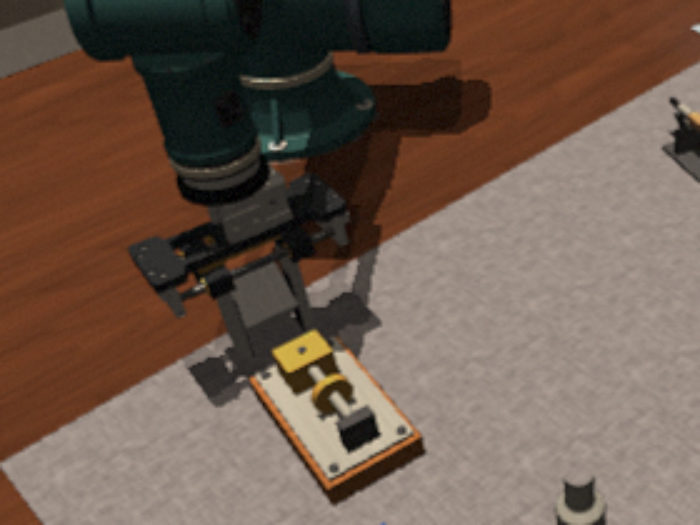

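>>> step_arm --pt "-1 2 0 5 0" --pt "-1 2 0 7 0" --pt "-1 2 0 7 0" --pt "-1 0 0 -40 -8" --pt "-1 0 0 -83 -18" --pt "-1 0 0 -83 -28" --pt "-1 0 0 -83 -38" --pt "-1 0 0 -83 -48" --pt "-1 0 0 -83 -58" --pt "-1 0 0 -83 -68" --pt "-1 0 0 -83 -78" --pt "-1 0 0 -83 -90" --pt "-1 0 0 -83 -90"

```text
time: 11.65
tool_pos: [0.3503, -0.2509, 0.0896]
ee_rot: [3.141, 0.0, 1.44]
wrist_force: [0.1, 0.2, -1.9]
width: 0.0521
```

>>> step_arm --pt "-1 0 0 0 -10" --pt "-1 0 0 0 -20" --pt "-1 0 0 0 -30" --pt "-1 0 0 0 -40" --pt "-1 0 0 0 -50" --pt "-1 0 0 0 -60" --pt "-1 0 0 0 -70" --pt "-1 0 0 0 -80" --pt "-1 0 0 0 -90" --pt "-1 0 0 0 -90" --pt "-1 0 0 0 -90"

```text
time: 13.02
tool_pos: [0.3498, -0.2509, 0.0895]
ee_rot: [-3.141, 0.0, 3.008]
wrist_force: [-0.1, -0.8, -2.7]
width: 0.052
```

Run:
```python
from h import *
s=cams.snapshot('scene'); cv2.imwrite('pics/s4.png',cv2.resize(s['pixels'][100:310,40:320],None,fx=2.5,fy=2.5)[:,:,::-1])
a=np.radians(-7.5)
P=lambda X:[*(np.array([480.6,-268.5])+[X*np.cos(a),X*np.sin(a)]).round(1)]
print(P(-132),P(-93))
```

```text
[np.float64(349.7), np.float64(-251.3)] [np.float64(388.4), np.float64(-256.4)]
```

View pics/s4.png

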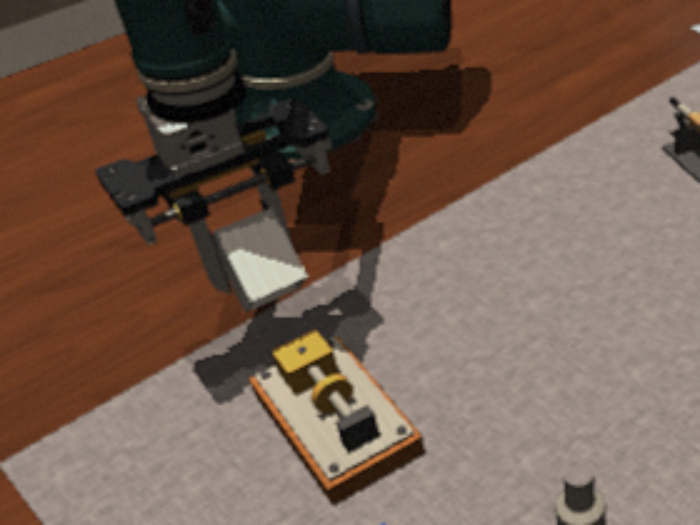

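>>> step_arm --pt "-1 -20 0 0 0" --pt "-1 -39 0 0 0" --pt "-1 -39 0 15 0" --pt "-1 -39 0 22 0" --pt "-1 -39 0 27 0" --pt "-1 -39 0 32 0" --pt "-1 -39 0 37 0" --pt "-1 -39 0 42 0" --pt "-1 -39 0 46 0" --pt "-1 -39 0 49 0" --pt "-1 -39 0 49 0" --pt "-1 -41 0 45 0" --pt "-1 -44 0 44 0" --pt "-1 -46 0 44 0" --pt "-1 -46 0 44 0"

```text
time: 14.95
tool_pos: [0.3952, -0.2566, 0.0448]
ee_rot: [3.141, -0.001, 3.011]
wrist_force: [-0.4, 0.7, -2.4]
width: 0.0522
```

Run:
```python
from h import *
s=cams.snapshot('scene'); cv2.imwrite('pics/s5.png',cv2.resize(s['pixels'][130:290,60:270],None,fx=3.5,fy=3.5)[:,:,::-1])
```

```text
(no output)
```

View pics/s5.png

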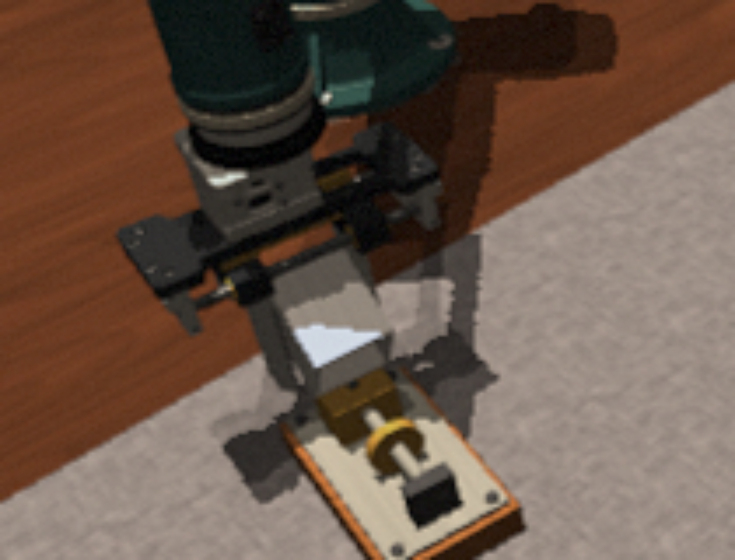

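>>> step_arm --pt "-1 -2 0 0 0" --pt "-1 -4 0 0 0" --pt "-1 -6 0 0 0" --pt "-1 -6 0 0 0"

```text
time: 15.5
tool_pos: [0.4014, -0.2576, 0.0455]
ee_rot: [-3.141, 0.0, 3.011]
wrist_force: [0.2, 1.1, -2.1]
width: 0.052
```

Run:
```python
from h import *
for n in('scene','wrist','top'):
    s=cams.snapshot(n); save(s,n+'6.png')
    for k in ('pinpoint','find_in'):
      print(n,k,[(np.round(q['position'],4).tolist(),round(q['p'],2)) for q in getattr(models,k)(s,'pot')[:2]])
cv2.imwrite('pics/m6.png',np.vstack([cv2.resize(cv2.imread('pics/scene6.png')[150:260,100:240],(560,440)),cv2.resize(cv2.imread('pics/wrist6.png')[100:400,60:500],(235,160)).repeat(1,0)[:, :235] if 0 else np.zeros((1,560,3),np.uint8)]))
a=cv2.resize(cv2.imread('pics/scene6.png')[160:250,110:220],(550,450)); b=cv2.imread('pics/wrist6.png')[100:400,140:420]; b=cv2.resize(b,(250,268)); c=np.zeros((450,250,3),np.uint8); c[:268]=b
cv2.imwrite('pics/m6.png',np.hstack([a,c]))
```

```text
scene pinpoint [([0.4516, -0.2629, 0.0823], 0.93), ([0.4808, -0.2719, 0.003], 0.73)]
scene find_in [([0.4375, -0.2648, 0.1149], 0.88)]
wrist pinpoint [([0.4508, -0.2647, 0.0794], 0.97)]
wrist find_in [([0.3933, -0.2554, 0.1121], 0.68)]
top pinpoint [([0.4479, -0.2665, 0.0846], 0.65)]
top find_in [([0.4495, -0.2511, 0.1157], 0.61), ([0.4797, 0.2637, 0.0066], 0.55)]
```

View pics/m6.png

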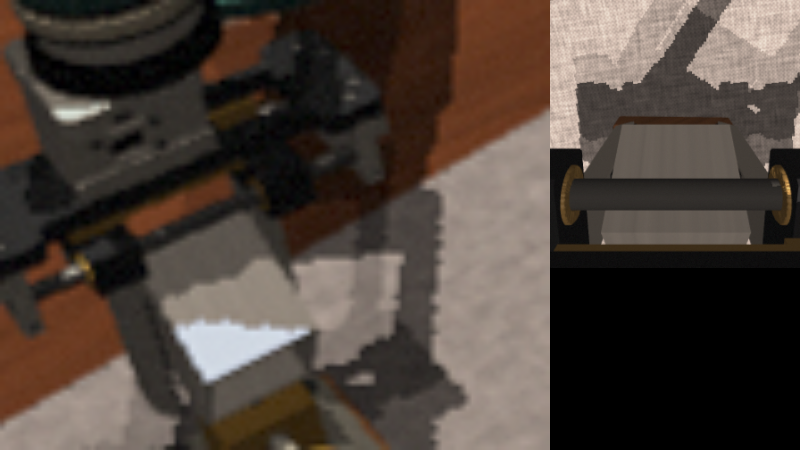

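```bash
cat > fit.py <<'E'
from h import *
from scipy.optimize import least_squares
def fit(sc,wr,g,yaw,scp,wrp):
    # pot: mouth centre at g + X*dir + Z*up ; axis mouth tilted phi up from dir (horizontal)
    d=np.array([np.cos(yaw),np.sin(yaw),0]);l=np.array([-np.sin(yaw),np.cos(yaw),0]);up=np.array([0,0,1.])
    def pts(p):
        X,Z,phi,w=p; ax=np.cos(phi)*d+np.sin(phi)*up; n=-np.sin(phi)*d+np.cos(phi)*up
        m=g+X*d+Z*up+w*l
        return m,ax,n,l
    def res(p):
        m,ax,n,l=pts(p); r=[]
        for q,s in((scp,sc),(wrp,wr)):
            for (u,v,a,b,c) in q: r+=list(proj(s,m-ax*a+l*b+n*c)-[u,v])
        return r
    best=None
    for p0 in(0.,.5,1.):
        q=least_squares(res,[.04,.0,p0,0],loss='soft_l1')
        if best is None or q.cost<best.cost: best=q
    print('X,Z,phi deg,w',best.x[:2].round(4),np.degrees(best.x[2]).round(1),best.x[3].round(4)); print(np.round(res(best.x),1))
E
python3 - <<'E'
from fit import *
sc=cams.snapshot('scene'); wr=cams.snapshot('wrist'); o=robot.get_obs()
g=o['tool_pos']+[0,0,.019]; yaw=np.radians(-7.5)
h=.026
fit(sc,wr,g,yaw,[(172.4,226.4,0,h,h),(152,236.8,0,-h,h)],[(218,232,.068,-h,h),(344,232,.068,h,h)])
fit(sc,wr,g,yaw,[(172.4,226.4,0,h,h),(152,236.8,0,-h,h)],[(218,232,.068,h,h),(344,232,.068,-h,h)])
E
```

```text
X,Z,phi deg,w [ 0.034  -0.0058] -10.9 -0.0
[-1.9  0.1 -3.4  0.3  0.3  0.   0.   0.1]
X,Z,phi deg,w [-0.0118 -0.0328] 130.2 0.0258
[-3.000e-01  8.000e-01  6.000e-01 -1.000e-01  1.239e+02 -0.000e+00
 -6.330e+01 -1.000e-01]
```

Run:
```python
from h import *
wr=cams.snapshot('wrist'); o=robot.get_obs(); R=np.array(wr['R']); C=-R.T@wr['t']
print('tool',o['tool_pos'],'cam',C,'view dir',R[2].round(3))
y=np.radians(-7.5); d=np.array([np.cos(y),np.sin(y),0]); l=np.array([-np.sin(y),np.cos(y),0]); g=o['tool_pos']+[0,0,.019]; up=np.array([0,0,1])
for phi in(0,20,50,75,90):
    p=np.radians(phi); ax=np.cos(p)*d+np.sin(p)*up; n=-np.sin(p)*d+np.cos(p)*up
    f=lambda a,b,c: g+ax*a+l*b+n*c
    for nm,a,c in(('rimU',.044,.026),('rimL',.044,-.026),('botU',-.024,.026),('botL',-.024,-.026)):
        X=[f(a,b,c) for b in(-.026,.026)]
        print(phi,nm,np.round(g*0+X[0],3)[[0,2]],'wrist',*[proj(wr,x).round() for x in X])
im=cv2.imread('pics/wrist6.png'); cv2.imwrite('pics/w6.png',im)
print(im[::12,281][:,::-1].tolist())
```

```text
tool [ 0.40123899 -0.25758469  0.04550555] cam [ 0.33584675 -0.24922194  0.22436165] view dir [ 0.225 -0.03  -0.974]
0 rimU [0.441 0.091] wrist [228. 370.] [335. 370.]
0 rimL [0.441 0.039] wrist [241. 313.] [321. 313.]
0 botU [0.374 0.091] wrist [222. 236.] [341. 236.]
0 botL [0.374 0.039] wrist [237. 210.] [325. 210.]
20 rimU [0.43  0.104] wrist [222. 369.] [341. 369.]
20 rimL [0.448 0.055] wrist [237. 337.] [325. 337.]
20 botU [0.367 0.081] wrist [225. 214.] [338. 214.]
20 botL [0.384 0.032] wrist [239. 224.] [323. 224.]
50 rimU [0.406 0.115] wrist [214. 335.] [349. 335.]
50 rimL [0.446 0.081] wrist [231. 365.] [332. 365.]
50 botU [0.363 0.063] wrist [230. 199.] [332. 199.]
50 botL [0.402 0.029] wrist [241. 250.] [322. 250.]
75 rimU [0.384 0.114] wrist [212. 281.] [351. 281.]
75 rimL [0.434 0.1  ] wrist [223. 371.] [339. 371.]
75 botU [0.367 0.048] wrist [235. 201.] [328. 201.]
75 botL [0.417 0.035] wrist [240. 274.] [322. 274.]
90 rimU [0.372 0.109] wrist [213. 245.] [350. 245.]
90 rimL [0.424 0.109] wrist [219. 364.] [344. 364.]
90 botU [0.372 0.041] wrist [237. 207.] [325. 207.]
90 botL [0.424 0.041] wrist [239. 289.] [323. 289.]
[[130, 75, 48], [141, 80, 54], [132, 75, 48], [138, 79, 52], [129, 73, 49], [129, 73, 49], [110, 65, 43], [171, 153, 143], [185, 165, 154], [164, 147, 137], [205, 185, 173], [169, 152, 143], [66, 60, 56], [67, 60, 57], [72, 66, 62], [77, 70, 65], [70, 63, 60], [75, 68, 64], [65, 59, 55], [73, 66, 62], [100, 92, 84], [100, 92, 84], [100, 92, 83], [101, 92, 84], [101, 93, 84], [28, 28, 26], [45, 43, 40], [51, 48, 44], [99, 91, 83], [97, 89, 82], [102, 94, 86], [104, 94, 86], [15, 16, 14], [13, 13, 14], [14, 14, 14]]
```

View pics/wrist6.png

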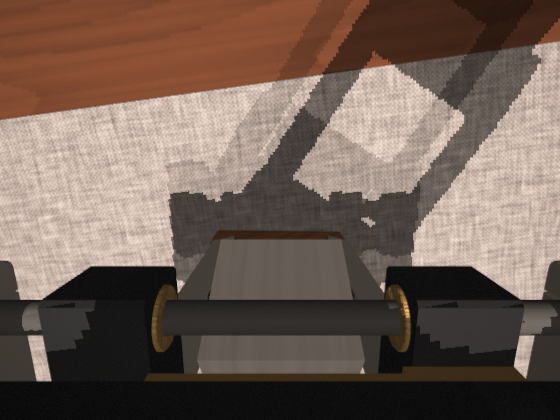

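Where the nets put the mouth, plus the wrist view, gives a tilt of only about 10°, and the pot has slid up about 14 mm in the pads. The forward push at the end undid the turn. I'll set it on its side, regrasp at the centre and press again without that push.

>>> step_arm --pt "-1 0 0 -20 0" --pt "-1 35 0 -22 0" --pt "-1 70 0 -22 0" --pt "-1 70 0 15 0" --pt "-1 70 0 35 0" --pt "-1 70 0 42 0" --pt "-1 70 0 42 0" --pt "0.3 70 0 42 0" --pt "0.3 70 0 42 0" --pt "0.3 70 0 42 0" --pt "0.3 70 0 42 0"

```text
time: 17.48
tool_pos: [0.3321, -0.2487, 0.0038]
ee_rot: [-3.141, 0.001, 3.011]
wrist_force: [0.2, 0.8, -0.5]
width: 0.0613
```

Run:
```python
from h import *
for n in('scene','wrist'):
    s=cams.snapshot(n); save(s,n+'7.png')
    for k in ('pinpoint',)+(('find_in',) if n=='scene' else ()):
      print(n,k,[(np.round(q['position'],4).tolist(),round(q['p'],2)) for q in getattr(models,k)(s,'pot')[:2]])
o=robot.get_obs(); print(o['tool_pos'],o['time'],o['width'])
```

```text
scene pinpoint [([0.3701, -0.2515, 0.0237], 0.77), ([0.384, 0.3036, 0.048], 0.22)]
scene find_in [([0.3428, -0.2531, 0.0515], 0.81), ([0.501, -0.2788, 0.027], 0.58)]
wrist pinpoint [([0.3718, -0.2565, 0.0229], 0.59)]
[ 0.33181036 -0.24846065  0.00344834] 17.725 0.06123146715058674
```

>>> step_arm --pt "0.3 2 0 -3 0" --pt "-1 2 0 -3 0" --pt "-1 2 0 -3 0" --pt "-1 2 0 -3 0" --pt "-1 2 0 -3 0" --pt "-1 2 0 -40 0" --pt "-1 2 0 -80 0" --pt "-1 -40 0 -76 0" --pt "-1 -56 0 -74 0" --pt "-1 -56 0 -66 0" --pt "-1 -56 0 -62 0" --pt "-1 -56 0 -58 0" --pt "-1 -56 0 -54 0" --pt "-1 -56 0 -50 0"

```text
time: 19.48
tool_pos: [0.3861, -0.2551, 0.0569]
ee_rot: [3.141, -0.001, 3.011]
wrist_force: [-8.9, 7.6, 20.8]
width: 0.0519
```

>>> step_arm --pt "-1 0 0 4 0" --pt "-1 0 0 8 0" --pt "-1 0 0 12 0" --pt "-1 0 0 16 0" --pt "-1 0 0 16 0"

```text
time: 20.1
tool_pos: [0.3862, -0.2551, 0.0403]
ee_rot: [3.141, -0.001, 3.011]
wrist_force: [-7.2, 5.4, 17.7]
width: 0.0521
```

Run:
```python
from h import *
for n in('scene','wrist'):
    s=cams.snapshot(n); save(s,n+'8.png')
    print(n,[(np.round(q['position'],4).tolist(),round(q['p'],2)) for q in models.pinpoint(s,'pot')[:2]])
o=robot.get_obs(); print(o['tool_pos'],o['time'],o['wrist_force'])
```

```text
scene [([0.415, -0.2585, 0.0872], 0.85)]
wrist [([0.4146, -0.2604, 0.0843], 0.96)]
[ 0.38616753 -0.25509225  0.04027055] 20.3 [-6.70264322  6.41193391 18.54366187]
```

>>> step_arm --pt "-1 0 0 3 0" --pt "-1 0 0 6 0" --pt "-1 0 0 8 0" --pt "-1 0 0 8 0" --pt "-1 20 0 4 0" --pt "-1 55 0 0 0" --pt "-1 70 0 -10 0" --pt "-1 70 0 -10 0"

```text
time: 21.3
tool_pos: [0.3165, -0.2462, 0.047]
ee_rot: [3.141, -0.001, 3.009]
wrist_force: [0.5, -0.2, -3.4]
width: 0.0517
```

Run:
```python
from h import *
for n in('scene','wrist','top'):
    s=cams.snapshot(n); save(s,n+'9.png')
    print(n,[(np.round(q['position'],4).tolist(),round(q['p'],2)) for q in models.pinpoint(s,'pot')[:2]])
o=robot.get_obs(); print(o['tool_pos'],o['time'],o['wrist_force'])
```

```text
scene [([0.3413, -0.2497, 0.1002], 0.79)]
wrist []
top [([0.3417, -0.2494, 0.1037], 0.56)]
[ 0.31808781 -0.24646528  0.04693519] 21.6 [ 0.39229678 -1.10872232 -2.33153152]
```

>>> step_arm --pt "-1 -18 50 -10 0" --pt "-1 -36 100 -10 0" --pt "-1 -54 150 -10 0" --pt "-1 -72 200 -10 0" --pt "-1 -88 241 -5 0" --pt "-1 -88 241 20 0" --pt "-1 -88 241 30 0" --pt "-1 -87 241 33 0" --pt "-1 -83 241 36 0" --pt "-1 -79 241 39 0" --pt "-1 -75 241 41 0" --pt "-1 -72 241 43 0" --pt "-1 -70 241 44 0" --pt "-1 -70 241 45 0" --pt "-1 -70 241 45 0"

```text
time: 23.48
tool_pos: [0.4185, -0.0168, 0.0031]
ee_rot: [-3.141, -0.001, 3.011]
wrist_force: [-4.0, 1.4, 4.4]
width: 0.052
```

Run:
```python
from h import *
for n in('scene','top'):
    s=cams.snapshot(n); save(s,n+'10.png')
    print(n,[(np.round(q['position'],4).tolist(),round(q['p'],2)) for q in models.pinpoint(s,'pot')[:2]])
o=robot.get_obs(); print(o['tool_pos'],o['time'],o['wrist_force'])
```

```text
scene [([0.4431, -0.0201, 0.0522], 0.82)]
top []
[ 0.41850365 -0.01681239  0.00308047] 23.675 [-2.79627231  1.28333135  6.70200793]
```

>>> step_arm --pt "-1 8 0 0 0" --pt "-1 20 0 0 0" --pt "0.3 32 0 0 0" --pt "0.3 36 0 0 0" --pt "0.3 36 0 0 0" --pt "0.3 36 0 0 0" --pt "0.3 36 0 0 0"

```text
time: 24.55
tool_pos: [0.3832, -0.0122, 0.0025]
ee_rot: [-3.141, 0.0, 3.011]
wrist_force: [0.0, -0.1, 0.4]
width: 0.0609
```

Run:
```python
from h import *
for n in('scene','wrist'):
    s=cams.snapshot(n); save(s,n+'11.png')
    print(n,[(np.round(q['position'],4).tolist(),round(q['p'],2)) for q in models.pinpoint(s,'pot')[:2]],[(np.round(q['position'],4).tolist(),round(q['p'],2)) for q in models.find_in(s,'pot')[:2]])
o=robot.get_obs(); print(o['tool_pos'],o['time'],o['wrist_force'],o['width'])
a=cv2.imread('pics/scene11.png')[130:260,150:320]; b=cv2.imread('pics/wrist11.png')
cv2.imwrite('pics/m11.png',np.hstack([cv2.resize(a,(400,306)),cv2.resize(b,(400,306))]))
```

```text
scene [] []
wrist [([0.4491, -0.0189, 0.0241], 0.8)] [([0.3888, -0.0137, 0.0494], 0.65)]
[ 0.38308556 -0.01214411  0.0024324 ] 24.85 [-0.3401364   0.49053768 -0.70005973] 0.06113813974766662
```

View pics/m11.png

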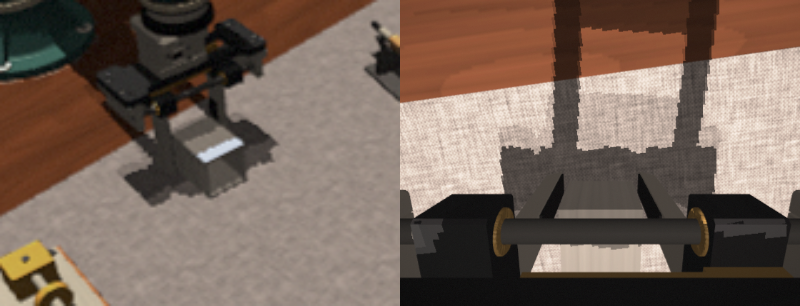

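It fell back onto its side. I'll regrasp it, turn it further at the block with a longer lever, and this time release it as soon as the corner touches the bench. At that angle it's past balance (about 47°), and I won't press.

>>> step_arm --pt "0.3 -22 0 -4 0" --pt "0.3 -22 0 -4 0" --pt "-1 -22 0 -4 0" --pt "-1 -22 0 -4 0" --pt "-1 -22 0 -4 0" --pt "-1 -22 0 -4 0" --pt "-1 -22 0 -50 0" --pt "-1 -22 -20 -87 0" --pt "-1 -25 -80 -87 0" --pt "-1 -27 -140 -87 0" --pt "-1 -30 -200 -87 0" --pt "-1 -33 -241 -82 0" --pt "-1 -33 -241 -76 0" --pt "-1 -33 -241 -76 0"

```text
time: 26.6
tool_pos: [0.3836, -0.2543, 0.0773]
ee_rot: [3.14, -0.002, 3.011]
wrist_force: [-0.6, 0.2, -1.8]
width: 0.052
```

>>> step_arm --pt "-1 0 0 6 0" --pt "-1 0 0 12 0" --pt "-1 0 0 16 0" --pt "-1 0 0 20 0" --pt "-1 0 0 24 0" --pt "-1 0 0 28 0" --pt "-1 0 0 32 0" --pt "-1 0 0 36 0" --pt "-1 0 0 40 0" --pt "-1 0 0 44 0" --pt "-1 0 0 47 0" --pt "-1 0 0 50 0" --pt "-1 0 0 50 0" --pt "-1 15 0 46 0" --pt "-1 50 0 30 0" --pt "-1 60 0 30 0" --pt "-1 60 0 30 0"

```text
time: 28.72
tool_pos: [0.3245, -0.2472, 0.0479]
ee_rot: [3.141, 0.0, 3.01]
wrist_force: [-1.6, -0.6, -2.5]
width: 0.0516
```

```bash
cat > ph.py <<'E'
from h import *
o=robot.get_obs(); g=o['tool_pos']+[0,0,.019]
for n in('scene','top','wrist'):
    s=cams.snapshot(n); save(s,n+'_l.png')
    for q in models.pinpoint(s,'pot')[:1]:
        d=np.array(q['position'])-g; h=np.hypot(d[0],d[1]); print(n,round(q['p'],2),np.round(q['position'],3),'phi',np.degrees(np.arctan2(d[2],d[0])).round(1),'len',np.hypot(h,d[2]).round(4))
print(o['tool_pos'],robot.get_obs()['time'],o['wrist_force'])
E
python3 ph.py
```

```text
scene 0.86 [ 0.353 -0.252  0.104] phi 52.3 len 0.0472
top 0.64 [ 0.356 -0.253  0.106] phi 50.9 len 0.0504
wrist 0.9 [ 0.354 -0.251  0.101] phi 49.1 len 0.0455
[ 0.32446096 -0.24719844  0.0479305 ] 29.025 [-1.57308775 -0.61281651 -2.45678315]
```

>>> step_arm --pt "-1 -30 0 8 0" --pt "-1 -50 0 16 0" --pt "-1 -55 0 16 0" --pt "-1 -58 0 16 0" --pt "-1 -61 0 16 0" --pt "-1 -64 0 16 0" --pt "-1 -67 0 16 0" --pt "-1 -69 0 16 0" --pt "-1 -69 0 16 0"

```text
time: 30.15
tool_pos: [0.3848, -0.2555, 0.0331]
ee_rot: [3.141, -0.019, 3.011]
wrist_force: [-24.5, 4.9, 16.5]
width: 0.0516
```

```bash
python3 ph.py
```

```text
scene 0.84 [ 0.418 -0.26   0.091] phi 49.3 len 0.0512
top 0.39 [ 0.416 -0.259  0.09 ] phi 50.6 len 0.0488
wrist 0.81 [ 0.418 -0.258  0.087] phi 45.9 len 0.0485
[ 0.38482143 -0.25549165  0.03308672] 30.45 [-24.50937429   4.89230353  16.45496782]
```

>>> step_arm --pt "0.0 0 0 0 0" --pt "0.0 0 0 0 0"

```text
time: 30.7
tool_pos: [0.3848, -0.2555, 0.0331]
ee_rot: [3.141, -0.019, 3.01]
wrist_force: [-24.0, 4.6, 15.3]
width: 0.0521
```

>>> step_arm --pt "0.05 0 0 0 0" --pt "0.05 0 0 0 0"

```text
time: 30.95
tool_pos: [0.3848, -0.2555, 0.0331]
ee_rot: [3.141, -0.019, 3.01]
wrist_force: [-24.7, 3.7, 15.7]
width: 0.052
```

>>> step_arm --pt "0.08 0 0 0 0" --pt "0.08 0 0 0 0"

```text
time: 31.2
tool_pos: [0.3848, -0.2555, 0.0331]
ee_rot: [3.141, -0.018, 3.01]
wrist_force: [-24.6, 4.7, 15.1]
width: 0.052
```

>>> step_arm --pt "0.1 0 0 0 0" --pt "0.1 0 0 0 0"

```text
time: 31.45
tool_pos: [0.3877, -0.2558, 0.0326]
ee_rot: [3.141, -0.012, 3.01]
wrist_force: [-15.6, 2.9, 7.1]
width: 0.052
```

```bash
python3 ph.py
```

```text
scene 0.72 [ 0.417 -0.258  0.088] phi 51.3 len 0.0465
top 0.37 [ 0.417 -0.261  0.088] phi 50.6 len 0.0468
wrist 0.91 [ 0.418 -0.261  0.084] phi 46.8 len 0.044
[ 0.38769069 -0.25583793  0.03264289] 31.75 [-15.6413459    2.87938067   7.13246638]
```

>>> step_arm --pt "-1 10 0 -8 0" --pt "-1 50 0 -20 0" --pt "-1 60 45 -20 0" --pt "-1 50 95 -20 0" --pt "-1 40 145 -20 0" --pt "-1 29 195 -20 0" --pt "-1 29 195 5 0" --pt "-1 29 195 14 0" --pt "-1 29 195 17 0" --pt "-1 29 195 19 0" --pt "-1 29 195 19 0"

```text
time: 33.12
tool_pos: [0.3903, -0.0601, 0.014]
ee_rot: [-3.141, 0.001, 3.01]
wrist_force: [-0.3, -0.2, -1.9]
width: 0.0518
```

```bash
python3 ph.py
```

```text
scene 0.61 [ 0.417 -0.063  0.07 ] phi 54.4 len 0.0455
wrist 0.98 [ 0.42  -0.066  0.065] phi 47.6 len 0.0437
[ 0.39027218 -0.06007918  0.01396145] 33.425 [-0.32653453 -0.15957079 -1.91756323]
```

>>> step_arm --pt "-1 0 0 2 0" --pt "-1 0 0 4 0" --pt "-1 0 0 5 0" --pt "-1 0 0 5 0"

```text
time: 33.92
tool_pos: [0.3898, -0.0594, 0.0083]
ee_rot: [-3.142, -0.0, 3.011]
wrist_force: [-0.0, -0.2, -2.6]
width: 0.0519
```

>>> step_arm --pt "-1 0 0 2 0" --pt "-1 0 0 4 0" --pt "-1 0 0 4 0"

```text
time: 34.3
tool_pos: [0.3897, -0.0594, 0.0042]
ee_rot: [3.142, -0.0, 3.011]
wrist_force: [0.4, -0.0, -2.6]
width: 0.0516
```

>>> step_arm --pt "0.3 0 0 0 0" --pt "0.3 0 0 0 0" --pt "0.3 0 0 0 0"

```text
time: 34.67
tool_pos: [0.3903, -0.0596, 0.0048]
ee_rot: [-3.141, 0.001, 3.011]
wrist_force: [0.2, 0.2, -0.2]
width: 0.061
```

```bash
python3 ph.py
```

```text
scene 0.98 [ 0.44  -0.064  0.025] phi 1.6 len 0.0501
wrist 0.76 [ 0.443 -0.068  0.022] phi -1.8 len 0.0537
[ 0.39025777 -0.0595504   0.00479361] 34.975 [ 0.21666581  0.18638556 -0.22386997]
```

>>> step_arm --pt "0.3 -20 0 -3 0" --pt "0.3 -41 0 -3 0" --pt "0.3 -41 0 -3 0" --pt "-1 -41 0 -3 0" --pt "-1 -41 0 -3 0" --pt "-1 -41 0 -3 0" --pt "-1 -41 0 -12 0" --pt "-1 -41 0 -23 0" --pt "0.1 -41 0 -23 0" --pt "0.1 -41 0 -23 0"

```text
time: 36.22
tool_pos: [0.4307, -0.0648, 0.0277]
ee_rot: [-3.141, 0.0, 3.011]
wrist_force: [-0.2, 0.4, -1.7]
width: 0.0519
```

```bash
cat > p2.py <<'E'
from h import *
for n in('scene','wrist'):
    s=cams.snapshot(n)
    for q in models.pinpoint(s,'pot')[:1]: print(n,round(q['p'],2),np.round(q['position'],3))
    if n=='scene':
        for q in models.find_in(s,'pot')[:1]: print('surf',round(q['p'],2),np.round(q['position'],3))
    save(s,n+'_m.png')
o=robot.get_obs();print(o['tool_pos'],o['time'],o['wrist_force'],o['width'])
E
python3 p2.py
```

```text
scene 0.87 [ 0.445 -0.066  0.048]
surf 0.69 [ 0.423 -0.058  0.05 ]
wrist 0.75 [ 0.443 -0.067  0.042]
[ 0.43032526 -0.0646944   0.02712793] 36.475 [ 0.70402757  0.14473335 -2.48857321] 0.05147449537625763
```

>>> step_arm --pt "0.105 0 0 0 0" --pt "0.105 0 0 0 0"

```text
time: 36.72
tool_pos: [0.4305, -0.0648, 0.0274]
ee_rot: [-3.142, -0.0, 3.011]
wrist_force: [-0.2, 0.2, -0.9]
width: 0.0518
```

>>> step_arm --pt "0.11 0 0 0 0" --pt "0.11 0 0 0 0"

```text
time: 36.98
tool_pos: [0.431, -0.0649, 0.0279]
ee_rot: [-3.141, 0.001, 3.011]
wrist_force: [-0.0, 0.1, -0.5]
width: 0.0523
```

```bash
python3 p2.py
```

```text
scene 0.68 [ 0.458 -0.067  0.028]
surf 0.68 [ 0.44  -0.06   0.039]
wrist 0.84 [ 0.459 -0.068  0.021]
[ 0.43067325 -0.06480038  0.02760489] 37.225 [ 1.29274038e+00 -1.94380048e-01  8.85755127e-04] 0.05253193009783571
```

>>> step_arm --pt "0.3 -8 0 0 0" --pt "0.3 -17 0 20 0" --pt "0.3 -17 0 20 0" --pt "-1 -17 0 20 0" --pt "-1 -17 0 20 0" --pt "-1 -17 0 20 0" --pt "-1 -17 0 10 0" --pt "-1 -17 0 0 0" --pt "0.1 -17 0 0 0" --pt "0.105 -17 0 0 0" --pt "0.105 -17 0 0 0"

```text
time: 38.6
tool_pos: [0.4471, -0.0669, 0.0271]
ee_rot: [3.142, -0.001, 3.011]
wrist_force: [0.1, 0.6, -1.8]
width: 0.0516
```

```bash
python3 p2.py
```

```text
scene 0.74 [ 0.457 -0.067  0.044]
surf 0.64 [ 0.441 -0.058  0.046]
wrist 0.59 [ 0.46  -0.069  0.042]
[ 0.44731714 -0.06695444  0.02730375] 38.85 [ 0.10064138  0.10884853 -1.37349132] 0.05174849995255025
```

>>> step_arm --pt "0.103 5 0 -4 0" --pt "0.103 10 0 -8 0" --pt "0.103 15 0 -11 0" --pt "0.103 21 0 -13 0" --pt "0.103 27 0 -15 0"

```text
time: 39.48
tool_pos: [0.4202, -0.0634, 0.0426]
ee_rot: [-3.141, 0.0, 3.011]
wrist_force: [0.2, 0.2, -1.4]
width: 0.052
```

```bash
python3 p2.py
```

```text
scene 0.86 [ 0.431 -0.063  0.06 ]
surf 0.96 [ 0.411 -0.052  0.053]
wrist 0.9 [ 0.43  -0.062  0.06 ]
[ 0.42074075 -0.06349392  0.04250147] 39.725 [-0.07171971 -0.42568126 -3.04023691] 0.05183909040744957
```

Run:
```python
from h import *
a=cv2.imread('pics/scene_m.png'); s=cams.snapshot('scene')
print(proj(s,[.4207,-.0635,.0615]),proj(s,[.4305,-.0625,.060]))
c=a[150:240,180:300]; w=cv2.imread('pics/wrist_m.png')[180:390,130:430]
cv2.imwrite('pics/m12.png',np.vstack([cv2.resize(c,(480,360),interpolation=cv2.INTER_CUBIC),cv2.resize(w,(480,240))]))
```

```text
[224.72399644 194.06400593] [227.63226381 195.99635997]
```

View pics/m12.png

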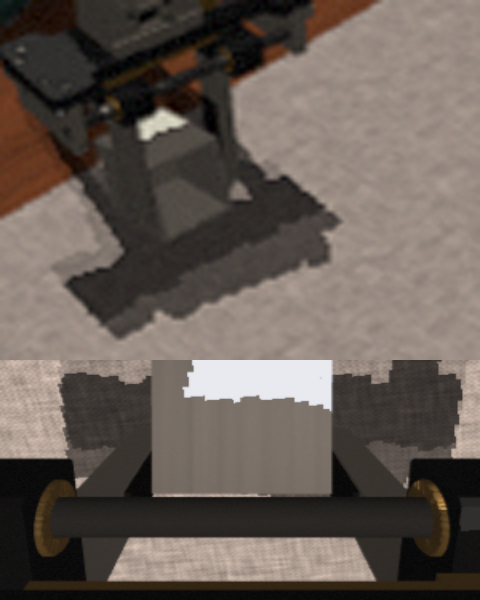

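Only the cable-free view matters here: the pot hangs level, mouth towards the camera at crop (190,205), so this grip still holds it rigidly. I'll raise it a little so it can swing freely, then loosen slowly.

>>> step_arm --pt "0.1 0 0 -6 0" --pt "0.105 0 0 -6 0" --pt "0.106 0 0 -6 0" --pt "0.107 0 0 -6 0" --pt "0.108 0 0 -6 0"

```text
time: 40.4
tool_pos: [0.4208, -0.0635, 0.0487]
ee_rot: [-3.141, 0.0, 3.011]
wrist_force: [-0.2, -0.4, -0.3]
width: 0.0521
```

```bash
python3 p2.py
```

```text
scene 0.79 [ 0.467 -0.069  0.025]
surf 0.94 [ 0.446 -0.065  0.036]
wrist 0.74 [ 0.469 -0.07   0.026]
[ 0.42070185 -0.06350125  0.04849811] 40.65 [0.09406998 0.3170812  0.31694542] 0.05240780730175884
```

It fell back onto its side again. Next I'll grip only 10 mm from the closed end, so the block edge works on a lever of 40 mm or more the whole way. That favours pivoting over sliding.

>>> step_arm --pt "0.4 10 0 0 0" --pt "0.4 10 0 20 0" --pt "0.4 10 0 42 0" --pt "0.4 10 0 42 0" --pt "-1 10 0 42 0" --pt "-1 10 0 42 0" --pt "-1 10 0 42 0" --pt "-1 10 0 42 0" --pt "-1 10 0 10 0" --pt "-1 11 -40 -33 0" --pt "-1 13 -90 -33 0" --pt "-1 15 -140 -33 0" --pt "-1 18.6 -195 -31 0" --pt "-1 18.6 -195 -23 0" --pt "-1 18.6 -195 -17 0" --pt "-1 18.6 -195 -12 0" --pt "-1 18.6 -195 -7 0" --pt "-1 18.6 -195 -2 0" --pt "-1 18.6 -195 3 0" --pt "-1 18.6 -195 8 0"

```text
time: 43.15
tool_pos: [0.3773, -0.2554, 0.0441]
ee_rot: [-3.136, 0.001, 3.013]
wrist_force: [-9.0, -0.7, 16.3]
width: 0.0518
```

>>> step_arm --pt "-1 0 0 5 0" --pt "-1 0 0 10 0" --pt "-1 0 0 15 0" --pt "-1 0 0 20 0" --pt "-1 0 0 25 0" --pt "-1 0 0 27 0" --pt "-1 0 0 27 0"

```text
time: 44.02
tool_pos: [0.3782, -0.2556, 0.0167]
ee_rot: [-3.136, 0.003, 3.013]
wrist_force: [-6.6, -2.0, 12.9]
width: 0.0517
```

```bash
python3 p2.py
```

```text
scene 0.62 [ 0.41  -0.256  0.085]
surf 0.84 [ 0.38  -0.248  0.056]
wrist 0.77 [ 0.408 -0.26   0.083]
[ 0.37817379 -0.25557896  0.01670281] 44.275 [-6.03215305 -1.49446235 12.85764189] 0.052037647903958525
```

>>> step_arm --pt "-1 -3 0 0 0" --pt "-1 -4 0 0 0" --pt "-1 10 0 -6 0" --pt "-1 40 20 -20 0" --pt "-1 30 70 -20 0" --pt "-1 15 120 -20 0" --pt "-1 -2 166 -15 0" --pt "-1 -2 166 0 0" --pt "-1 -2 166 7 0" --pt "-1 -2 166 10 0" --pt "-1 -2 166 10 0"

```text
time: 45.65
tool_pos: [0.3999, -0.0908, 0.0032]
ee_rot: [3.142, -0.001, 3.009]
wrist_force: [-0.5, 0.2, -2.4]
width: 0.0521
```

```bash
python3 p2.py
```

```text
scene 0.88 [ 0.432 -0.096  0.072]
surf 0.79 [ 0.411 -0.076  0.05 ]
wrist 0.71 [ 0.432 -0.094  0.073]
[ 0.40067694 -0.09055887  0.00386065] 45.9 [-0.14029534  0.15141607 -2.00311443] 0.051876191091121
```

>>> step_arm --pt "0.4 0 0 0 0" --pt "0.4 0 0 0 0" --pt "0.4 0 0 0 0" --pt "0.4 0 0 0 0"

```text
time: 46.4
tool_pos: [0.4005, -0.0901, 0.0036]
ee_rot: [-3.141, 0.0, 3.011]
wrist_force: [-0.7, -0.2, 0.3]
width: 0.066
```

```bash
python3 p2.py
python3 - <<'E'
from h import *
# brush: grip point x_b=-20 ; origin (488.3,268.3) yaw -17
a=np.radians(-17); d=np.array([np.cos(a),np.sin(a)]); g=np.array([488.3,268.3])-20*d; print('grip',g)
for y in(163,-17): sh((400.5,-90.5,4,172.5),(*g,120,y))
E
```

```text
scene 0.6 [ 0.475 -0.097  0.026]
surf 0.37 [ 0.5   -0.277  0.026]
wrist 0.97 [ 0.476 -0.096  0.024]
[ 0.40046611 -0.0900742   0.00349238] 46.65 [ 0.68683196  0.01890178 -0.55037236] 0.06589839181694093
grip [469.17390488 274.14743409]
(np.float64(469.1739048807393), np.float64(274.14743409445475), 120, 163) -> [-20.5, 370.5, -116.0, 9.5]
(np.float64(469.1739048807393), np.float64(274.14743409445475), 120, -17) -> [-20.5, 370.5, -116.0, -170.5]
```

>>> step_arm --pt "0.4 -17.6 3 -3 0" --pt "0.4 -17.6 3 -3 0" --pt "-1 -17.6 3 -3 0" --pt "-1 -17.6 3 -3 0" --pt "-1 -17.6 3 -3 0" --pt "-1 -17.6 3 -40 0" --pt "-1 -12 -45 -78 0" --pt "-1 -5 -105 -78 0" --pt "-1 2.4 -166 -76 0" --pt "-1 2.4 -166 -69 0" --pt "-1 2.4 -166 -63 0" --pt "-1 2.4 -166 -57 0" --pt "-1 2.4 -166 -51 0" --pt "-1 2.4 -166 -45 0" --pt "-1 2.4 -166 -39 0" --pt "-1 2.4 -166 -33 0" --pt "-1 2.4 -166 -27 0" --pt "-1 2.4 -166 -21 0" --pt "-1 2.4 -166 -15 0" --pt "-1 2.4 -166 -9 0"

```text
time: 49.15
tool_pos: [0.3781, -0.2551, 0.016]
ee_rot: [-3.136, 0.003, 3.014]
wrist_force: [-7.0, -0.9, 14.4]
width: 0.052
```

>>> step_arm --pt "-1 0 0 0 0" --pt "-1 -4 0 0 0" --pt "-1 -8 0 0 0" --pt "-1 -10 0 0 0" --pt "-1 5 0 -8 0" --pt "-1 30 30 -15 0" --pt "-1 10 80 -15 0" --pt "-1 -15 130 -15 0" --pt "-1 -40 166 -8 0" --pt "-1 -42 166 5 0" --pt "-1 -42 166 9 0"

```text
time: 50.52
tool_pos: [0.4381, -0.0938, 0.0018]
ee_rot: [3.141, -0.004, 3.014]
wrist_force: [0.3, -0.2, -1.2]
width: 0.0521
```

```bash
python3 p2.py
```

```text
scene 0.75 [ 0.464 -0.094  0.08 ]
surf 0.88 [ 0.448 -0.075  0.052]
[ 0.43939734 -0.09592884  0.00366825] 50.775 [-0.18156135 -0.04711926 -1.64465951] 0.05186984740080038
```

>>> step_arm --pt "-1 12 0 1 0" --pt "0.5 30 0 1 0" --pt "0.5 42 0 1 0" --pt "0.5 42 0 1 0" --pt "0.5 42 0 1 0"

```text
time: 51.4
tool_pos: [0.3986, -0.09, 0.003]
ee_rot: [-3.141, 0.002, 3.011]
wrist_force: [0.3, 1.0, 0.3]
width: 0.0704
```

```bash
python3 p2.py
```

```text
scene 0.68 [ 0.398 -0.089  0.066]
surf 0.92 [ 0.424 -0.09   0.041]
wrist 0.7 [ 0.4   -0.089  0.067]
[ 0.39837717 -0.08980885  0.00247504] 51.65 [ 0.43908341 -0.16858165 -0.23926524] 0.07039950655438391
```

>>> step_arm --pt "0.5 0 0 -55 0" --pt "0.5 0 0 -95 0" --pt "-0.1 -4 50 -100 5" --pt "-0.1 -8 110 -100 9.5" --pt "-0.1 -12 170 -100 9.5" --pt "-0.1 -15 230 -100 9.5" --pt "-0.1 -19 290 -100 9.5" --pt "-0.1 -23 350 -100 9.5" --pt "-0.1 -23 370.4 -95 9.5" --pt "-0.1 -23 370.4 -60 9.5" --pt "-0.1 -23 370.4 -28 9.5" --pt "-0.1 -23 370.4 -25 9.5" --pt "-1 -23 370.4 -25 9.5" --pt "-1 -23 370.4 -25 9.5" --pt "-1 -23 370.4 -25 9.5" --pt "-1 -23 370.4 -25 9.5"

```text
time: 53.65
tool_pos: [0.4699, 0.2748, 0.0289]
ee_rot: [3.14, 0.002, 2.845]
wrist_force: [-0.5, -0.0, 3.5]
width: 0.0137
```

Run:
```python
from h import *
a=np.radians(-7.5); P=lambda X:[*(np.array([480.6,-268.5])+[X*np.cos(a),X*np.sin(a)]).round(1)]
c=(469.2,274.1,28,163)
# tilt at block -x edge: grip 22 before edge, bristles to -x_w => tool yaw 172.5
for k in(22,24): sh(c,(*P(-63-k),100,172.5))
print(P(-85))
```

```text
(np.float64(396.3), np.float64(-257.4), 100, 172.5) -> [-85.7, -529.6, -72.0, -9.5]
(np.float64(394.3), np.float64(-257.1), 100, 172.5) -> [-83.7, -529.9, -72.0, -9.5]
[np.float64(396.3), np.float64(-257.4)]
```

>>> step_arm --pt "-1 0 0 -45 0" --pt "-1 -5 -30 -82 0" --pt "-1 -14 -90 -82 -3" --pt "-1 -24 -150 -82 -9.5" --pt "-1 -33 -210 -82 -9.5" --pt "-1 -43 -270 -82 -9.5" --pt "-1 -52 -330 -82 -9.5" --pt "-1 -62 -390 -82 -9.5" --pt "-1 -71 -450 -75 -9.5" --pt "-1 -81 -510 -60 -9.5" --pt "-1 -83.7 -530 -40 -9.5" --pt "-1 -83.7 -530 -24 -9.5" --pt "-1 -83.7 -530 -18 -9.5" --pt "-1 -83.7 -530 -13 -9.5" --pt "-1 -83.7 -530 -9 -9.5" --pt "-1 -83.7 -530 -5 -9.5" --pt "-1 -83.7 -530 -4 -9.5"

```text
time: 55.78
tool_pos: [0.3958, -0.2571, 0.0346]
ee_rot: [-3.138, 0.003, 3.014]
wrist_force: [-5.0, -0.0, 11.3]
width: 0.014
```

Run:
```python
from h import *
o=robot.get_obs(); g=o['tool_pos']+[0,0,.019]
s=cams.snapshot('scene'); w=cams.snapshot('top')
for n,q in(('s',s),('t',w)):
    print(n,[(np.round(r['position'],3),round(r['p'],2)) for r in models.pinpoint(q,'brush_tip')[:2]])
print(o['tool_pos'],o['wrist_force'],o['width'],robot.get_obs()['time'])
print([(np.round(r['position'],3),round(r['p'],2)) for r in models.pinpoint(s,'pot')[:1]])
```

```text
s [(array([ 0.72 , -0.197, -0.001]), 0.73), (array([ 0.316, -0.246,  0.026]), 0.72)]
t []
[ 0.39578234 -0.25706511  0.03464436] [-4.9974334  -0.02294843 11.3361988 ] 0.013996107558420026 55.975
[(array([ 0.398, -0.089,  0.067]), 0.86)]
```

>>> step_arm --pt "-1 -3 0 3 0" --pt "-1 -6 0 5 0" --pt "-1 -8 0 7 0" --pt "-1 -8 0 7 0"

```text
time: 56.52
tool_pos: [0.3994, -0.2576, 0.0285]
ee_rot: [-3.138, -0.007, 3.014]
wrist_force: [-16.9, 2.2, 22.8]
width: 0.0137
```

Run:
```python
from h import *
o=robot.get_obs(); g=o['tool_pos']+[0,0,.019]
s=cams.snapshot('scene')
for r in models.pinpoint(s,'brush_tip')[:3]:
    d=np.array(r['position'])-g; print(np.round(r['position'],3),round(r['p'],2),np.degrees(np.arctan2(-d[2],-d[0])).round(1),np.linalg.norm(d).round(3))
print(o['tool_pos'],o['wrist_force'],robot.get_obs()['time'])
```

```text
[ 0.32  -0.246  0.014] 0.46 22.9 0.087
[ 0.3993823  -0.25755017  0.02851005] [-16.8750102    2.16480951  22.79953676] 56.625
```

>>> step_arm --pt "-1 -1 0 3 0" --pt "-1 -1 0 6 0" --pt "-1 -1 0 7 0" --pt "-1 5 0 -10 0" --pt "-1 25 0 -60 0" --pt "-1 25 0 -80 0"

```text
time: 57.38
tool_pos: [0.3784, -0.2538, 0.1077]
ee_rot: [-3.139, 0.004, 3.013]
wrist_force: [0.8, 0.1, -0.2]
width: 0.0141
```

Run:
```python
from h import *
o=robot.get_obs(); g=o['tool_pos']+[0,0,.019]
for n in('scene','top'):
  s=cams.snapshot(n); save(s,n+'_b.png')
  for r in models.pinpoint(s,'brush_tip')[:2]:
    d=np.array(r['position'])-g; print(n,np.round(r['position'],3),round(r['p'],2),np.degrees(np.arctan2(-d[2],np.hypot(d[0],d[1]))).round(1),np.linalg.norm(d).round(3))
print(o['tool_pos'],o['wrist_force'],robot.get_obs()['time'])
```

```text
scene [ 0.302 -0.244  0.089] 0.58 26.0 0.086
[ 0.37841044 -0.25383542  0.10767342] [ 0.8258797   0.13068294 -0.2462589 ] 57.575
```

>>> step_arm --pt "-1 -8 35 0 10" --pt "-1 -16 65 0 20" --pt "-1 -26 95 0 30" --pt "-1 -34 118 0 40" --pt "-1 -38 129 0 45" --pt "-1 -38 129 8 45" --pt "-1 -38 129 20 45" --pt "-1 -38 129 30 45" --pt "-1 -38 129 36 45" --pt "-1 -38 129 36 45"

```text
time: 58.82
tool_pos: [0.4314, -0.1318, 0.0677]
ee_rot: [-3.141, -0.001, 2.225]
wrist_force: [0.6, 0.2, -0.4]
width: 0.0137
```

Run:
```python
from h import *
o=robot.get_obs(); g=o['tool_pos']+[0,0,.019]
s=cams.snapshot('scene'); save(s,'dip.png')
for l in('brush_tip','pot'):
  for r in models.pinpoint(s,l)[:1]: print(l,np.round(r['position'],3),round(r['p'],2))
print(o['tool_pos'],o['ee_rot'][2],o['wrist_force'],robot.get_obs()['time'])
```

```text
brush_tip [ 0.383 -0.067  0.048] 0.58
pot [ 0.397 -0.09   0.066] 0.7
[ 0.43143251 -0.13175546  0.06774162] 2.2253233025766916 [ 0.56817591  0.20364118 -0.44806381] 58.975
```

>>> step_arm --pt "-1 0 0 2 0" --pt "-1 0 0 2 0" --pt "-1 0 0 -40 0" --pt "-1 -50 -20 -45 0" --pt "-1 -105 -42 -45 0" --pt "-1 -160 -65 -40 0" --pt "-1 -185 -75 -25 0" --pt "-1 -185 -75 -16 0" --pt "-1 -185 -75 -12 0" --pt "-1 -185 -75 -9 0" --pt "-1 -185 -75 -7 0" --pt "-1 -185 -75 -5 0" --pt "-1 -185 -75 -5 0"

```text
time: 60.6
tool_pos: [0.4862, -0.3239, 0.0747]
ee_rot: [3.14, 0.003, 2.226]
wrist_force: [2.0, -2.8, 5.3]
width: 0.0136
```

Run:
```python
from h import *
o=robot.get_obs()
s=cams.snapshot('scene'); save(s,'oil.png')
for l in('brush_tip','oil_hole'):
  for r in models.pinpoint(s,l)[:2]: print(l,np.round(r['position'],3),round(r['p'],2))
print(o['tool_pos'],o['ee_rot'][2],o['wrist_force'],robot.get_obs()['time'])
sh((484.5,-324,74,127.5),(469.2,274.1,110,163),(469.2,274.1,28,163))
```

```text
brush_tip [ 0.435 -0.255  0.065] 0.7
oil_hole [ 0.639 -0.365  0.06 ] 0.64
oil_hole [ 0.435 -0.262  0.058] 0.57
[ 0.48616895 -0.32392226  0.07471042] 2.226098804000308 [ 1.95242001 -2.79306061  5.30792398] 60.75
(469.2, 274.1, 110, 163) -> [483.8, 352.0, -36.0, -35.5]
(469.2, 274.1, 28, 163) -> [483.8, 352.0, 46.0, -35.5]
```

>>> step_arm --pt "-1 0 0 -35 0" --pt "-1 46 33 -40 -8" --pt "-1 94 68 -40 -17" --pt "-1 142 103 -40 -26" --pt "-1 190 138 -40 -35.5" --pt "-1 238 173 -40 -35.5" --pt "-1 286 208 -40 -35.5" --pt "-1 334 243 -40 -35.5" --pt "-1 382 278 -40 -35.5" --pt "-1 430 313 -40 -35.5" --pt "-1 470 342 -38 -35.5" --pt "-1 483.8 352 -30 -35.5" --pt "-1 483.8 352 -10 -35.5" --pt "-1 483.8 352 -10 -35.5"

```text
time: 62.5
tool_pos: [0.467, 0.2724, 0.08]
ee_rot: [-3.136, -0.006, 2.845]
wrist_force: [-0.1, -0.7, -0.2]
width: 0.0134
```

Run:
```python
from h import *
o=robot.get_obs()
s=cams.snapshot('top'); save(s,'ret.png')
for l in('brush_tip',):
  for r in models.pinpoint(s,l)[:2]: print(l,np.round(r['position'],3),round(r['p'],2))
print(o['tool_pos'],o['ee_rot'][2],o['wrist_force'],robot.get_obs()['time'])
```

```text
[0.46702757 0.2724496  0.07998328] 2.845157171910016 [-0.09276484 -0.67357429 -0.19972071] 62.6
```

>>> step_arm --pt "-1 0 0 20 0" --pt "-1 0 0 36 0" --pt "-1 0 0 42 0" --pt "-1 0 0 48 0" --pt "-1 0 0 53 0" --pt "-1 0 0 57 0" --pt "-1 0 0 58 0"

```text
time: 63.48
tool_pos: [0.4722, 0.2747, 0.0283]
ee_rot: [3.138, 0.005, 2.845]
wrist_force: [1.7, -0.9, 6.2]
width: 0.014
```

Run:
```python
from h import *
o=robot.get_obs()
s=cams.snapshot('scene'); save(s,'ret2.png')
for l in('brush_tip','brush'):
  for r in models.pinpoint(s,l)[:1]: print(l,np.round(r['position'],3),round(r['p'],2))
print(o['tool_pos'],o['wrist_force'],robot.get_obs()['time'])
```

```text
brush_tip [0.386 0.301 0.031] 0.51
brush [0.484 0.273 0.056] 0.64
[0.47218325 0.27470347 0.02825973] [ 1.65848456 -0.88628094  6.17740833] 63.625
```

>>> step_arm --pt "-1 0 0 3 0" --pt "-0.2 0 0 2 0" --pt "-0.2 0 0 0 0" --pt "-0.2 0 0 0 0" --pt "-0.2 0 0 -30 0" --pt "-0.2 0 0 -80 0" --pt "-0.2 0 0 -130 0" --pt "-0.2 0 0 -130 0"

```text
time: 64.62
tool_pos: [0.4723, 0.2754, 0.161]
ee_rot: [3.135, 0.008, 2.845]
wrist_force: [-0.3, 0.4, -0.5]
width: 0.0376
```

Run:
```python
from h import *
s=cams.snapshot('scene'); save(s,'end.png')
for l in('brush_tip','brush','stand_tip','pot','mug'):
  for r in models.pinpoint(s,l)[:1]: print(l,np.round(r['position'],3),round(r['p'],2))
s=cams.snapshot('top'); save(s,'endt.png')
hsv=cv2.cvtColor(s['pixels'],cv2.COLOR_RGB2HSV); m=((hsv[:,:,1]>110)&(hsv[:,:,2]>120)).astype(np.uint8); k=np.zeros_like(m); k[200:292,130:190]=m[200:292,130:190]
c=max(cv2.findContours(k,0,1)[0],key=cv2.contourArea); r=cv2.minAreaRect(c); print('handle now',r,onz(s,*r[0],.054))
o=robot.get_obs(); print(o['tool_pos'],o['wrist_force'],o['time'])
```

```text
brush_tip [0.387 0.303 0.046] 0.7
brush [0.483 0.275 0.038] 0.8
stand_tip [0.385 0.307 0.048] 0.96
pot [ 0.397 -0.088  0.068] 0.56
mug [ 0.737  0.179 -0.002] 0.56
handle now ((168.0689697265625, 213.8275909423828), (5.570859909057617, 12.255891799926758), 21.801410675048828) [0.55189603 0.24884315 0.054     ]
[0.4687329  0.27362922 0.15342557] [ 0.03392731 -0.38861432 -0.41474156] 64.975
```

Every check agrees: the brush is level at home, the pot is mouth-up and the gripper is clear. Handing in.

```bash
python3 -c "
from bench import robot
print(robot.close_job())"
```

```text
the job is handed in; nothing more can be done
None
```

The job is done and handed in at about 65 s of the 72 s allowed. `close_job` reports no verdict, so I don't know how it was scored.

**What I did**
- **Pot:** I pivoted it in the pads against the real winder's bearing block, first onto its side, then mouth-up. Getting it mouth-up took several tries, because it kept sliding in the pads or falling back onto its side. It finally stood up when I gripped it close to its closed end.
- **Brush:** I gripped it 20 mm ahead of its balance point and tilted it about 26° against the same block. I then dipped it in the pot, touched the oil hole, laid it back in the forks and drew the gripper clear.

**What the checks showed**
- **Dip:** the tip read about 18 mm below the rim and well inside the walls, with no sideways force.
- **Oil hole:** the tip read about 8 mm from the hole, with about 6 N of contact force. These position readings are good to about 4 mm.
- **At the end:** the pot's mouth read 68 mm up at (0.397, -0.088). The brush tip was about 5 mm from its home point, with the brush origin 38 mm up. The mug read within about 5 mm of its first reading.

**What failed or wasn't checked**
- My last colour check of the brush handle failed. The gripper hid most of the handle from the top camera, so I ignored that reading.
- I did not re-measure the cutter and wrench at the end, but no move went near them.
- The network's tilt readings for the pot were too high on several tries, because the pot had slid in the pads.

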